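# Slide the used tin off the prep stand into the scrap bowl

### The arm

A 6-joint arm with a two-finger parallel gripper is mounted at the origin on a cart in front of the work surface, level with it; the furniture and walls round the work are solid. World frame = base frame: x ahead of the robot, y to its left, z up, the work surface at z = 0. Lengths are in m, angles in rad, forces in N, time in s.
With the tool pointing down it reaches from about 0.375 to 0.9 m from the base axis. Payload 3.1 kg.
Tool frame: the origin (TCP) lies where the fingers leave the gripper's body, on its centre line; the fingertips stand 70 mm ahead of it and the grasp point (between the pads) lies 51 mm ahead of it; z points along the fingers, y is the line along which they close (so a half turn about z gives the same grasp; the last joint's range is limited). The gripper opens to 87 mm and grips with 3 to 60 N. Pads are 19 mm wide; open, the fingers measure 117 mm over their backs; the gripper's body (75 mm by 190 mm) begins 51 mm behind the grasp point.
Start: joints at [-1.292, 0.527, 1.433, -0, 1.181, -0.178], TCP at [0.276, -0.561, 0.292] pointing down, gripper open.
Joint ranges: [-3.08, 3.08], [-0.75, 2.2], [0.22, 2.44], [-1.43, 4.57], [0, 2.65], [-2.85, 2.85]. Speed limits (rad/s): [2.79, 2.79, 3.14, 3.14, 3.14, 3.14].

### API

Orientations are given as a unit quaternion [x, y, z, w].
In Python, from rig import robot gives the robot as it stands.
- The arm moves only by the tool send_rows, never from a script. Its argument "deltas" is text: rows parted by semicolons, each of 7 numbers parted by spaces: the shift along the tool's x, y, z in mm, then the turn, a rotation vector about the tool's x, y, z in degrees, then the opening, from 0 (shut) to 1 (fully open). A call has 1 to 10 rows; each row shifts and turns the commanded pose from where the row before left it, along the tool's axes as they then stand; what a row does not reach is not made up. A row lasts 1/8 s, in which the tool goes at most 62.5 mm and 10.7 degrees, less where a joint would pass 70% of its speed; a pose out of reach is approached as far as the arm can. A call is refused whole if a number of a shift passes 62.5 or a number of a turn 10.7, either way. A call with a gripper value outside its range is refused whole. The fingers move at their own pace and stop on an object; "newtons" is the grip in N (left out, the last holds). Time passes only in rows, so rows that do not move let the fingers close. It gives the time, the measured TCP pose, the force, the opening and the grip force at its end, in the units of the state.
- robot.get_obs(): the state, without advancing time (a new reading comes with each control period).
- robot.camera(name): name is "scene" or "top"; returns a dict with "image" (420x560x3 uint8, red, green, blue), "depth" (420x560 float32, m along the optical axis (not along the pixel's ray), 0 where there is no reading), "fovy" (degrees; the focal length in pixels is half the picture's height over the tangent of half this angle, whatever the lens; pixels are square), "cx", "cy" (the principal point, pixels), "rvec" (rotation vector, rad) and "tvec" (3), from world to camera coordinates, as OpenCV has them. Camera axes: x right, y down, z forward; pixel columns grow to the right and rows downward; lengths in m; the calibration is good to about 2 mm. A picture is of the moment at which its call begins.
- robot.hand_in(): hands the job in; it is judged then, once.
Trained networks look in the newest picture that a camera, given by its name, has taken for a name from the list of things; names that differ only in an ending like _2 or _b are one class to them, and where a whole thing is asked for, a point or a joint stands for the part that bears it (a point fixed in the world has none). Each returns a list of dicts, best first, with "p" (0 to 1); they miss things now and then, are a little off and sometimes report something else, mostly with a low value. They report only what shows in the picture. A call takes as long as a camera call.
- robot.find_in(camera, thing): "box" ([left, top, right, bottom] in pixels, round what is visible of it).
- robot.cut_out(camera, thing): "region" (420x560 bool, what is visible of it) and "box" ([left, top, right, bottom] in pixels, round what is visible of it).
The state is a dict: "time": time; "q": joint angles; "joint_velocities": joint speeds; "joint_torque": joint torques, N m; "position": TCP position; "tool_rot": TCP orientation; "ft_force": force on the tool from outside, world axes, zero at the start; "moment": the same for the moment, N m; "grip_width": finger opening in m; "grip_force": force on a finger pad.
Only numpy, scipy, OpenCV 4.12 (cv2) and the standard library are available. Lean on these libraries where they do the work, as an engineer would, in place of code of your own. Each camera call takes 0.05 s, during which the arm holds its last target. There are 200 camera calls.

### The job

Clear the used round tin from the raised prep stand: set the white bowl on the worktop under the open end of the stand's chute, then press on top of the tin with the fingertips, firmly enough to drag it past the two small sprung catches but never harder than about 18 N (its cap dents), and slide it along the chute and off the end so that it drops into the bowl. Slide it, do not lift it out of the chute; leave the bowl upright there with the tin inside, and the other things on the worktop where they are.

Things in the scene. Friction and masses are not known exactly. Their poses are not given: they have to be found in the camera images.
- tin: round slip-lid tin, brass cap on an aluminium base, 72 mm across, about 70 g, flat in the chute between closed end and catches; no finger fits behind or beside it until it has slid. Its cap is jammed on more or less far: 12 to 19 mm high over all, not known before; feel for the top. Touch it at 5 mm/s or less; 11 to 14 N down drags it past the catches. Origin: centre of its underside; z up.
- stand: fixed bamboo stand, 112 mm wide (x), 180 long (y). Chute on top along y, 84 mm wide: floor 95 mm up, sides and closed end (y = +78, corners filled) 22 mm higher; open at y = -90, where the last 24 mm climb 3 mm to a dark lip. Steel catch noses stick out 10 mm from both sides at y = +14, springing aside. Below, free up to 83 mm for y = -90 to -26. Origin: footprint centre on the worktop.
- chute_end (a point): middle of the open end's lip, 98 mm above the worktop (stand frame 0, -90, 98 mm); axes as the stand's
- drop_spot (a point): point on the worktop below and beyond the open end (stand frame 0, -135, 0 mm) where the bowl's centre belongs; axes as the stand's
- bowl: white round bowl, 150 mm across the rim, 67 mm high, foot 87 mm across, open inside, 0.24 kg; it passes beneath the board. It can be pinched by its rim (wall about 6 mm, sloping outward). Origin: centre of its underside; z up.
- salt_shaker: salt shaker with grey top, 44 mm across, 90 mm high, bystander; origin at the centre of its underside
- pepper_mill: dark wooden pepper mill, 58 mm across, 170 mm high, bystander; origin at the centre of its underside
- food_tin: round food tin, 76 mm across, 58 mm high, bystander; origin at the centre of its underside
- mug_blue: blue mug, 84 mm across, 91 mm high, bystander; origin at the centre of its underside
- lemon: yellow lemon, 71x53x51 mm, bystander; origin at its underside

How it is judged:
By the outcome, as a careful person would: the job done as asked, in the order asked, and still so for the second after the job is handed in, with the robot touching nothing.
It also fails if it takes over 72 s, if anything falls off the work surface, if the arm or the gripper's body presses on something with over 40 N, if the wrist force passes 120 N, or if a joint passes its speed limit or range.

## Working session

There is one attempt and no reset: what is moved stays moved. The work goes in short steps, Python scripts to look and compute and a tool call to move; the robot and the scene stay as the last step left them, time stands still between calls to the robot, and variables do not carry over. Pictures are saved under pics/ and viewed, at most 10 in all, crops included, and the job is handed in when it is done.

Besides the shell and the picture viewer there is one more tool, called after ">>>" as name(argument=value, ...) on one line, values as JSON. send_rows: Moves the arm, as the interface text tells. Its arguments: {"type":"object","properties":{"deltas":{"type":"string"},"newtons":{"type":"number"}},"required":["deltas"]}

```bash
mkdir -p pics
cat > h.py <<'E'
import numpy as np, cv2
from rig import robot
def cam(n):
    c=robot.camera(n); c['f']=210/np.tan(np.radians(c['fovy'])/2); c['R']=cv2.Rodrigues(np.array(c['rvec'],float))[0]; c['t']=np.array(c['tvec'],float).ravel(); return c
def cloud(c):
    v,u=np.mgrid[0:420,0:560]; d=c['depth']
    P=np.stack([(u-c['cx'])/c['f']*d,(v-c['cy'])/c['f']*d,d],-1)
    W=(P-c['t'])@c['R']; W[d<=0]=np.nan; return W
E
python3 - <<'E'
from h import *
ims=[]
for n in ['scene','top']:
    c=cam(n); W=cloud(c); ims.append(c['image'])
    np.savez(f'{n}.npz',W=W,im=c['image'])
    print(n,'campos',(-c['R'].T@c['t']).round(3))
    cv2.imwrite(f'pics/{n}0.png',c['image'][:,:,::-1])
    for k in ['tin','stand','bowl','salt_shaker','pepper_mill','food_tin','mug_blue','lemon']:
        for r in robot.cut_out(n,k)[:2]:
            w=W[r['region']]; w=w[~np.isnan(w[:,0])]
            print(k,round(r['p'],2),np.round(r['box']),'lo',np.percentile(w,2,0).round(3) if len(w) else None,'hi',np.percentile(w,98,0).round(3) if len(w) else None)
o=robot.get_obs();print(o['position'],o['tool_rot'],o['time'],o['ft_force'])
E
```

```text
scene campos [ 0.383 -0.693  0.597]
tin 0.73 [197. 158. 224. 176.] lo [0.448 0.172 0.099] hi [0.511 0.238 0.113]
stand 0.81 [180. 151. 239. 213.] lo [0.4   0.074 0.004] hi [0.542 0.258 0.12 ]
bowl 0.96 [200. 280. 287. 365.] lo [ 0.394 -0.317  0.008] hi [ 0.531 -0.173  0.068]
salt_shaker 0.7 [340. 224. 361. 262.] lo [ 0.699 -0.122  0.007] hi [ 0.736 -0.095  0.09 ]
pepper_mill 0.98 [306. 168. 336. 238.] lo [ 0.671 -0.025  0.006] hi [0.718 0.009 0.161]
food_tin 0.85 [290. 174. 312. 210.] lo [0.661 0.087 0.004] hi [0.721 0.16  0.06 ]
mug_blue 0.77 [277. 144. 310. 183.] lo [0.667 0.195 0.01 ] hi [0.745 0.3   0.093]
lemon 0.64 [273. 145. 308. 183.] lo [0.667 0.193 0.01 ] hi [0.745 0.301 0.093]
lemon 0.6 [334. 291. 375. 318.] lo [ 0.632 -0.275  0.002] hi [ 0.698 -0.231  0.052]
top campos [0.343 0.062 1.105]
tin 0.94 [184. 254. 215. 287.] lo [0.447 0.175 0.104] hi [0.512 0.242 0.113]
stand 0.91 [175. 244. 251. 296.] lo [0.405 0.084 0.091] hi [0.538 0.263 0.119]
bowl 0.68 [350. 196. 408. 252.] lo [ 0.392 -0.314  0.004] hi [ 0.528 -0.181  0.066]
salt_shaker 0.63 [283. 144. 298. 162.] lo [ 0.698 -0.116  0.008] hi [ 0.72  -0.081  0.088]
pepper_mill 0.8 [244. 153. 268. 183.] lo [ 0.67  -0.024 -0.002] hi [0.725 0.031 0.158]
food_tin 0.98 [196. 169. 225. 203.] lo [ 0.659  0.09  -0.   ] hi [0.729 0.159 0.059]
food_tin 0.67 [139. 182. 188. 216.] lo [ 0.666  0.199 -0.001] hi [0.742 0.3   0.092]
mug_blue 0.62 [138. 183. 185. 214.] lo [0.666 0.201 0.004] hi [0.74  0.299 0.091]
lemon 0.56 [340. 144. 358. 167.] lo [ 0.632 -0.266  0.024] hi [ 0.686 -0.223  0.051]
[ 0.27568356 -0.56088532  0.29228317] [9.74032967e-01 2.26406223e-01 1.60630279e-05 1.43838806e-05] 0.9 [ 0.06599542 -0.47555792  0.459374  ]
```

Run:
```python
from h import *
from scipy.optimize import least_squares
for n in ['top','scene']:
    z=np.load(n+'.npz'); W=z['W']; 
    X,Y,Z=W[...,0],W[...,1],W[...,2]
    m=(abs(X-.47)<.12)&(abs(Y-.17)<.13)&(Z>.085)&(Z<.13)
    r=cv2.minAreaRect((W[m][:,:2]*1000).astype(np.float32)); print(n,'stand rect',r)
    m2=m&(Z>.1155)
    r=cv2.minAreaRect((W[m2][:,:2]*1000).astype(np.float32)); print('walls',r,np.median(Z[m2]))
    b=(abs(X-.46)<.09)&(abs(Y+.247)<.09)&(Z>.058)&(Z<.08); P=W[b][:,:2]
    s=least_squares(lambda p:np.hypot(*(P-p[:2]).T)-p[2],[.46,-.247,.07],loss='soft_l1',f_scale=.002); print('bowl',s.x.round(4),len(P))
    t=(np.hypot(X-.48,Y-.207)<.025); print('tin top z',np.percentile(Z[t],[10,50,90]))
im=np.load('top.npz')['im']
a=cv2.resize(im[225:310,160:270],None,fx=5,fy=5,interpolation=2)
s=cv2.resize(np.load('scene.npz')['im'][140:230,165:255],(425,425),interpolation=2)
big=cv2.resize(np.load('scene.npz')['im'],(560,420))
cv2.imwrite('pics/crop1.png',cv2.hconcat([a,s])[:,:,::-1][:,:800])
# stand colour-coded height map
z=np.load('top.npz');W=z['W'].reshape(-1,3)
```

```text
top stand rect ((472.0841064453125, 173.57601928710938), (179.9289093017578, 112.34674835205078), 72.78009033203125)
walls ((471.7015686035156, 173.36212158203125), (178.76998901367188, 111.3196029663086), 72.77810668945312) 0.11692540807946197
bowl [ 0.4601 -0.2427  0.0732] 298
tin top z [0.1067474  0.10927163 0.11118785]
scene stand rect ((472.4947814941406, 172.865234375), (186.94973754882812, 112.73480224609375), 72.77855682373047)
walls ((473.4814147949219, 173.750732421875), (184.76084899902344, 111.19007873535156), 72.72608947753906) 0.11869700770187626
bowl [ 0.4613 -0.2451  0.0733] 1021
tin top z [0.0014923  0.11111141 0.1128416 ]
```

View pics/scene0.png

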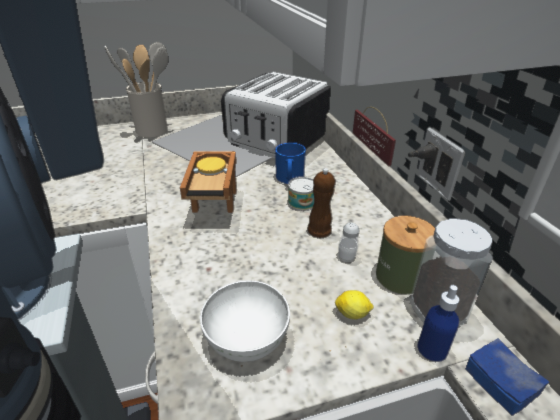

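View pics/crop1.png

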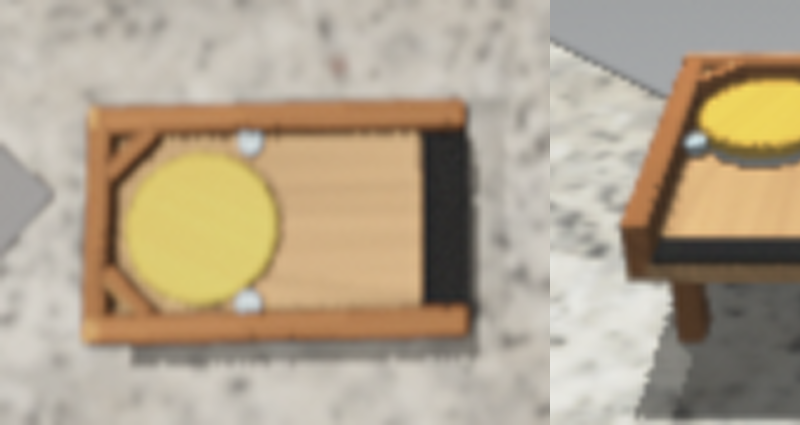

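Scene view: the bowl is at about (245,320) and the stand at (210,180), open end towards the camera. The tin sits at the closed end. The top crop shows the tin at (200,228), catches at (250,140) and (247,300), and the dark lip at x≈445.

```bash
cat >> h.py <<'E'
from scipy.spatial.transform import Rotation as Ro
SC=np.array([.472,.1735]); A=np.radians(72.78); SY=np.array([np.cos(A),np.sin(A)]); SX=np.array([SY[1],-SY[0]])
def st(x,y): return SC+SX*x/1000+SY*y/1000
def orient(u,th=0):  # tool y along u (tilted), body leaning towards u
    u=np.array([*u,0.]); d=np.array([0,0,-1.]); c,s=np.cos(th),np.sin(th)
    y=c*u+s*d; z=c*d-s*u; return Ro.from_matrix(np.stack([np.cross(y,z),y,z],1))
def plan(p,R=None):
    o=robot.get_obs(); R0=Ro.from_quat(o['tool_rot']); d=(np.array(p)-o['position'])*1000
    print('t',o['time'],'pos',o['position'].round(4) if hasattr(o['position'],'round') else o['position'],'world d',d.round(1),'tool d',R0.inv().apply(d).round(1))
    if R is not None:
        print('rot deg (tool)',np.degrees((R0.inv()*R).as_rotvec()).round(2),'then shift in new frame',R.inv().apply(d).round(1))
E
python3 - <<'E'
from h import *
for n in ['scene','top']:
    W=np.load(n+'.npz')['W'].reshape(-1,3); c=np.array([.4607,-.244] if n=='scene' else [.4601,-.2427])
    r=np.hypot(*(W[:,:2]-c).T); m=r<.085
    for a,b in zip(range(10,70,6),range(16,76,6)):
        k=m&(W[:,2]>a/1000)&(W[:,2]<=b/1000)
        k1=k; print(n,a,b,k.sum(),np.percentile(r[k1],[5,25,50,75,95]).round(4) if k.any() else '')
th=np.radians(20); u=-SY; R=orient(u,th)
g=np.array([*(np.array([.4607,-.244])+u*.070),.058]); tcp=g-R.apply([0,0,.051])
print('u',u,'g',g,'tcp',tcp); plan(tcp+[0,0,.1],R)
E
```

```text
scene 10 16 949 [0.0158 0.0312 0.0366 0.0411 0.0457]
scene 16 22 596 [0.0443 0.0475 0.05   0.0525 0.0553]
scene 22 28 495 [0.053  0.056  0.0579 0.0595 0.062 ]
scene 28 34 391 [0.0596 0.0609 0.0622 0.0636 0.0658]
scene 34 40 432 [0.0627 0.0646 0.0659 0.0675 0.0692]
scene 40 46 380 [0.0658 0.0673 0.0684 0.0699 0.0712]
scene 46 52 398 [0.0678 0.0691 0.0703 0.0718 0.0729]
scene 52 58 414 [0.0696 0.071  0.0724 0.0736 0.0746]
scene 58 64 430 [0.0709 0.0721 0.0736 0.0745 0.0752]
scene 64 70 587 [0.0711 0.0725 0.0734 0.0743 0.0753]
top 10 16 475 [0.0303 0.0391 0.0435 0.0474 0.0518]
top 16 22 370 [0.0468 0.0508 0.0536 0.056  0.0591]
top 22 28 254 [0.0544 0.0574 0.0592 0.0609 0.063 ]
top 28 34 215 [0.0607 0.0621 0.0634 0.0647 0.0665]
top 34 40 166 [0.0641 0.0656 0.0667 0.0677 0.069 ]
top 40 46 130 [0.0672 0.0681 0.0689 0.0699 0.0711]
top 46 52 133 [0.0689 0.0701 0.0709 0.0716 0.0727]
top 52 58 96 [0.0707 0.0718 0.0723 0.0732 0.0741]
top 58 64 133 [0.0712 0.0722 0.0729 0.0739 0.075 ]
top 64 70 164 [0.0717 0.0726 0.0734 0.0741 0.0748]
u [-0.29604149 -0.95517508] g [ 0.4399771  -0.31086226  0.058     ] tcp [ 0.43481324 -0.3275234   0.10592432]
t 0.9 pos [ 0.2757 -0.5609  0.2923] world d [159.1 233.4 -86.4] tool d [ 245.7 -139.3   86.4]
rot deg (tool) [19.03  7.57 42.94] then shift in new frame [  82.9 -224.2  173.5]
```

>>> send_rows(deltas="41 -23 12 0 0 0 0.6;41 -23 12 0 0 0 0.6;41 -23 12 0 0 0 0.6;41 -23 12 0 0 0 0.6;41 -23 12 0 0 0 0.6;41 -23 12 0 0 8.6 0.6;0 0 0 0 0 8.7 0.6;0 0 0 0 0 8.7 0.6;0 0 0 0 0 8.7 0.6;0 0 0 0 0 8.7 0.6")

```text
time: 2.15
position: [0.4358, -0.3286, 0.2204]
tool_rot: [0.988, -0.152, 0.0, 0.0]
ft_force: [0.3, 0.2, -0.5]
grip_width: 0.052
grip_force: 0.0
```

>>> send_rows(deltas="0 0 0 7.5 0 0 0.6;0 0 0 7.5 0 0 0.6;0 0 0 0 0 0 0.6")

```text
time: 2.52
position: [0.4353, -0.3303, 0.2199]
tool_rot: [0.98, -0.15, 0.02, -0.128]
ft_force: [-0.5, 0.7, -0.1]
grip_width: 0.0521
grip_force: 0.0
```

Run:
```python
from h import *
th=np.radians(15); u=-SY; R=orient(u,th)
g=np.array([*(np.array([.4607,-.244])+u*.070),.057]); tcp=g-R.apply([0,0,.051])
plan(tcp,R); o=robot.get_obs(); print(o['ft_force'],o['grip_width'],o['q'])
```

```text
t 2.525 pos [ 0.4353 -0.3303  0.2199] world d [   0.8    6.8 -113.7] tool d [ -1.3  22.8 111.6]
rot deg (tool) [ 0.09 -0.06 -0.15] then shift in new frame [ -1.3  22.9 111.5]
[-0.48219664  0.71816978 -0.14623929] 0.05210672455364336 [-0.94548455  0.55934565  1.64893507  0.23320532  1.10236815  0.80530516]
```

>>> send_rows(deltas="-0.2 3.8 18.6 0 0 0 0.6;-0.2 3.8 18.6 0 0 0 0.6;-0.2 3.8 18.6 0 0 0 0.6;-0.2 3.8 18.6 0 0 0 0.6;-0.2 3.8 18.6 0 0 0 0.6;-0.2 3.8 18.6 0 0 0 0.6;0 0 0 0 0 0 0.6;0 0 0 0 0 0 0.3;0 0 0 0 0 0 0;0 0 0 0 0 0 0", newtons=30)

```text
time: 3.78
position: [0.4367, -0.3219, 0.1072]
tool_rot: [0.98, -0.148, 0.02, -0.128]
ft_force: [-0.3, -0.2, 0.5]
grip_width: 0.0298
grip_force: 0.0
```

>>> send_rows(deltas="0 0 0 0 0 0 0;0 0 0 0 0 0 0")

```text
time: 4.03
position: [0.4366, -0.3215, 0.1068]
tool_rot: [0.98, -0.149, 0.02, -0.129]
ft_force: [0.6, -0.2, 1.5]
grip_width: 0.0148
grip_force: 28.0
```

Run:
```python
from h import *
o=robot.get_obs(); print(o['time'],o['position'],o['ft_force'],o['moment'],o['grip_width'],o['grip_force'])
c=cam('scene'); cv2.imwrite('pics/g1.png',cv2.resize(c['image'][180:400,120:400],None,fx=2.5,fy=2.5)[:,:,::-1])
```

```text
4.025 [ 0.43660238 -0.32154436  0.1067722 ] [ 0.58813702 -0.241366    1.53944607] [ 0.03594657 -0.03884921 -0.06757303] 0.014765464219959721 27.978793115706253
```

View pics/g1.png

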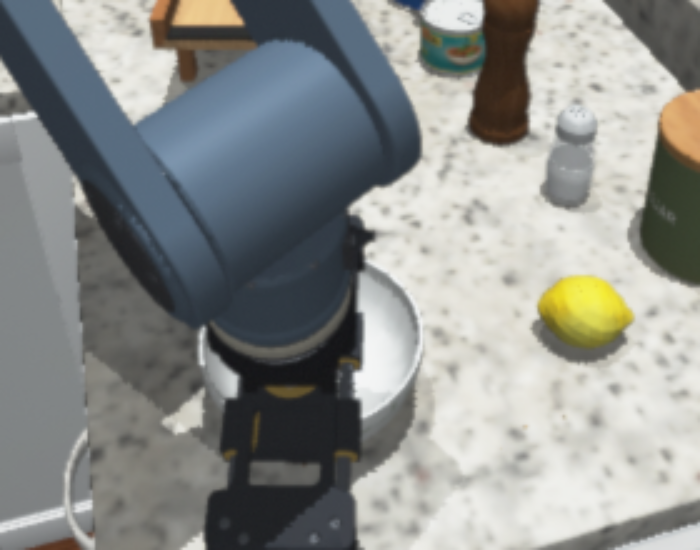

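The gripper is closed on the near rim at about (290,430) in the crop. Bowl upright. Next is a small lift.

>>> send_rows(deltas="0 -1 -3.9 0 0 0 0;0 -1 -3.9 0 0 0 0;0 -1 -3.9 0 0 0 0;0 0 0 0 0 0 0")

```text
time: 4.58
position: [0.4365, -0.322, 0.1189]
tool_rot: [0.98, -0.148, 0.02, -0.129]
ft_force: [-0.7, 0.2, -2.6]
grip_width: 0.0142
grip_force: 28.3
```

```bash
cat >> h.py <<'E'
from scipy.optimize import least_squares
def bowl(n):
    c=cam(n); W=cloud(c); rs=robot.cut_out(n,'bowl')
    if not rs: print(n,'no bowl'); return None
    P=W[rs[0]['region']]; P=P[~np.isnan(P[:,0])]
    # inner/rim points: fit plane+circle to highest points round contour
    top=np.percentile(P[:,2],99); Q=P[P[:,2]>top-.010]
    s=least_squares(lambda p:np.hypot(*(Q[:,:2]-p[:2]).T)-.073,[*np.median(P[:,:2],0)],loss='soft_l1',f_scale=.002)
    pl=np.linalg.lstsq(np.c_[Q[:,:2]-s.x,np.ones(len(Q))],Q[:,2],rcond=None)[0]
    print(n,rs[0]['p'],'bowl c',s.x.round(4),'cost',s.cost,'rim top',top,'plane',pl.round(3),len(Q)); return s.x
E
python3 - <<'E'
from h import *
o=robot.get_obs(); print(o['ft_force'],o['moment'],o['grip_width'],o['position'])
bowl('scene'); bowl('top')
E
```

```text
[-0.73381315  0.17397781 -2.63974364] [-0.34012827  0.08390101  0.02876413] 0.014187553682415832 [ 0.43652916 -0.32199915  0.11894978]
scene 0.88 bowl c [ 0.4099 -0.2898] cost 0.0005000974265341911 rim top 0.1438117507889263 plane [-0.048 -0.916  0.119] 42
top 0.92 bowl c [ 0.4578 -0.2419] cost 0.0011254138142953376 rim top 0.07387270764239649 plane [-0.409  0.572  0.083] 129
```

>>> send_rows(deltas="-4.9 -9.8 2.6 0 0 0 0;-8.9 -19.8 5.3 0 0 0 0;-8.9 -19.8 5.3 0 0 0 0;-10.9 -24.8 6.6 0 0 0 0;-10.9 -24.8 6.6 0 0 0 0;-10.9 -24.8 6.6 0 0 0 0;-10.9 -24.8 6.6 0 0 0 0;-8.9 -19.8 5.3 0 0 0 0;-8.9 -19.8 5.3 0 0 0 0;-4.9 -9.8 2.6 0 0 0 0")

```text
time: 6.02
position: [0.4117, -0.0981, 0.1189]
tool_rot: [0.98, -0.148, 0.019, -0.129]
ft_force: [-0.4, 0.2, -1.5]
grip_width: 0.0143
grip_force: 28.5
```

Run:
```python
from h import *
o=robot.get_obs(); print(o['ft_force'],o['moment'],o['grip_width'],o['position'])
for n in ['scene','top']:
    c=cam(n); W=cloud(c); rs=robot.cut_out(n,'bowl'); e=o['position'][:2]+np.array([.0241,.0775])
    for r in rs[:1]:
        P=W[r['region']]; P=P[~np.isnan(P[:,0])]; P=P[(np.hypot(*(P[:,:2]-e).T)<.09)&(P[:,2]<.1)]
        s=(P[:,:2]-SC)@SY; x=(P[:,:2]-SC)@SX
        ec=(e-SC)@SY
        print(n,r['p'],len(P),'exp ctr',e,'hi far z',np.percentile(P[s>ec+.06][:,2],[50,95]),'mid',np.percentile(P[abs(s-ec)<.02][:,2],[5,95]),'xrange',np.percentile(x,[1,99]),'s range',np.percentile(s,[1,99]), (e-SC)@SX,ec)
    if n=='scene': cv2.imwrite('pics/g2.png',cv2.resize(c['image'][100:340,120:400],None,fx=2.5,fy=2.5)[:,:,::-1])
    else: np.savez('t2.npz',W=W,im=c['image'])
```

```text
[-0.40504017  0.19676927 -1.46023483] [-0.26909069  0.13576687 -0.0438952 ] 0.014315276697635465 [ 0.4116507  -0.09809546  0.11894196]
scene 0.92 1073 exp ctr [ 0.4357507  -0.02059546] hi far z [0.05660158 0.06913313] mid [0.01543584 0.07569934] xrange [-0.0510141   0.09241952] s range [-0.26456614 -0.12730011] 0.022835879471270956 -0.19612644222606218
top 0.67 616 exp ctr [ 0.4357507  -0.02059546] hi far z [0.05085437 0.06826111] mid [0.03292514 0.06872278] xrange [-0.02136522  0.08911807] s range [-0.17866495 -0.1220915 ] 0.022835879471270956 -0.19612644222606218
```

View pics/g2.png

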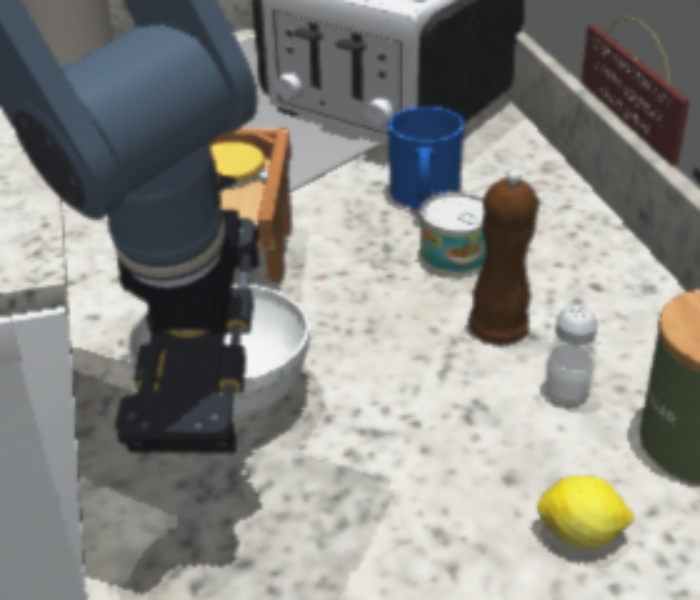

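The bowl hangs slightly drooped, far rim about 69 mm up at crop (270,295), and clears the 83 mm board. I'll slide it under the board.

>>> send_rows(deltas="-3.2 -10 2.7 0 0 0 0;-3.2 -10 2.7 0 0 0 0;-3.2 -10 2.7 0 0 0 0;-3.2 -10 2.7 0 0 0 0;-3.2 -10 2.7 0 0 0 0;-3 -9.9 2.5 0 0 0 0;0 0 0 0 0 0 0;0 0.5 1.9 0 0 0 0;0 0.5 1.9 0 0 0 0;0 0 0 0 0 0 0")

```text
time: 7.48
position: [0.4124, -0.0351, 0.1148]
tool_rot: [0.98, -0.149, 0.02, -0.129]
ft_force: [-0.4, 0.5, -2.0]
grip_width: 0.0141
grip_force: 28.5
```

>>> send_rows(deltas="0 0.5 1.9 0 0 0 0;0 0.5 1.9 0 0 0 0;0 0 0 0 0 0 0")

```text
time: 7.85
position: [0.4126, -0.0352, 0.1111]
tool_rot: [0.98, -0.149, 0.02, -0.129]
ft_force: [-0.8, -3.0, 3.0]
grip_width: 0.0141
grip_force: 30.1
```

>>> send_rows(deltas="0 0.4 1.4 0 0 0 0;0 0 0 0 0 0 0", newtons=12)

```text
time: 8.1
position: [0.4126, -0.0351, 0.1096]
tool_rot: [0.98, -0.149, 0.02, -0.129]
ft_force: [-0.8, -3.3, 3.0]
grip_width: 0.0147
grip_force: 12.9
```

>>> send_rows(deltas="0 0.4 1.4 0 0 0 0;0 0 0 0 0 0 0", newtons=6)

```text
time: 8.35
position: [0.4124, -0.0349, 0.1081]
tool_rot: [0.98, -0.149, 0.02, -0.129]
ft_force: [-0.0, -2.8, 1.6]
grip_width: 0.015
grip_force: 6.8
```

Run:
```python
from h import *
o=robot.get_obs(); print(o['ft_force'],o['position'])
W=cloud(cam('scene')); rs=robot.cut_out('scene','bowl'); W2=cloud(cam('top')); r2=robot.cut_out('top','bowl')
for w,r in ((W,rs),(W2,r2)):
    if not r: continue
    P=w[r[0]['region']]; P=P[~np.isnan(P[:,0])]; P=P[P[:,2]<.09]; s=(P[:,:2]-SC)@SY; x=(P[:,:2]-SC)@SX
    print(len(P),'x',np.percentile(x,[1,50,99]).round(4),'s',np.percentile(s,[1,99]).round(4))
    Q=P[P[:,2]>.055]; f=least_squares(lambda p:np.hypot(*(Q[:,:2]-p).T)-.073,st(0,-135),loss='soft_l1',f_scale=.002); print('c stand',(f.x-SC)@SX,(f.x-SC)@SY,f.cost,len(Q))
```

```text
[-0.04577335 -2.75385741  1.56924847] [ 0.41242358 -0.03487902  0.10807059]
1034 x [-0.0683  0.0404  0.076 ] s [-0.2068 -0.0661]
c stand 0.004207024072096714 -0.1375326089777483 0.00018518153898747553 337
```

>>> send_rows(deltas="-2 -1 1.2 0 0 0 0;-2 -1 0 0 0 0 0;0 0 0 0 0 0 0;0 0 0 0 0 0 0.3;0 0 0 0 0 0 0.5;0 0 0 0 0 0 0.5;0 0 0 0 0 0 0.5;0 0 -10 0 0 0 0.5;0 0 -20 0 0 0 0.5;0 0 -40 0 0 0 0.5")

```text
time: 9.8
position: [0.403, -0.0487, 0.1755]
tool_rot: [0.98, -0.149, 0.018, -0.129]
ft_force: [1.4, -0.3, -0.6]
grip_width: 0.0436
grip_force: 0.0
```

>>> send_rows(deltas="0 0 -40 0 0 0 0;0 0 0 -7.5 0 0 0;0 0 0 -7.5 0 0 0;0 0 0 0 0 0 0", newtons=20)

```text
time: 10.3
position: [0.4006, -0.0576, 0.2145]
tool_rot: [0.989, -0.148, 0.0, -0.0]
ft_force: [0.9, -0.2, 0.3]
grip_width: 0.0115
grip_force: 0.0
```

Run:
```python
from h import *
for n in ('scene','top'):
    c=cam(n); w=cloud(c); r=robot.cut_out(n,'bowl')
    if n=='scene': cv2.imwrite('pics/g3.png',cv2.resize(c['image'][110:290,120:330],None,fx=3,fy=3)[:,:,::-1])
    if not r: continue
    P=w[r[0]['region']]; P=P[~np.isnan(P[:,0])]; P=P[P[:,2]<.09]; s=(P[:,:2]-SC)@SY; x=(P[:,:2]-SC)@SX
    print(n,len(P),'x',np.percentile(x,[1,50,99]).round(4),'s',np.percentile(s,[1,99]).round(4))
    Q=P[P[:,2]>.055]; f=least_squares(lambda p:np.hypot(*(Q[:,:2]-p).T)-.073,st(0,-135),loss='soft_l1',f_scale=.002); print('c stand',(f.x-SC)@SX,(f.x-SC)@SY,f.cost,len(Q))
    t=robot.cut_out(n,'tin')
    if t: P=w[t[0]['region']]; P=P[~np.isnan(P[:,0])]; P=P[P[:,2]>.1]; print('tin',t[0]['p'],((P[:,:2]-SC)@SX).mean(),((P[:,:2]-SC)@SY).mean(),np.median(P[:,2]))
plan([*st(0,42),.195],orient(-SY)); print(robot.get_obs()['q'])
```

```text
scene 2440 x [-0.0691  0.0042  0.0733] s [-0.209  -0.0615]
c stand 0.002009647440454603 -0.13560742469446696 0.00039247240934668106 610
tin 0.54 0.014342049926618264 0.019544703890610485 0.11112445988188085
top 1716 x [-0.0715 -0.0121  0.0721] s [-0.1948 -0.087 ]
c stand 0.0004764552463984605 -0.13425547390266768 5.635160148651144e-05 129
tin 0.57 -0.0032789874982175784 0.03511071347627591 0.10872613482818268
t 10.6 pos [ 0.4006 -0.0592  0.2136] world d [ 83.9 272.8 -18.6] tool d [  -1.1 -285.4   18.8]
rot deg (tool) [-0.05  0.04 -0.08] then shift in new frame [  -0.6 -285.4   18.6]
[-4.24802064e-01  3.81495433e-01  2.04514602e+00  1.08625285e-03
  7.15803042e-01  1.44720011e+00]
```

View pics/g3.png

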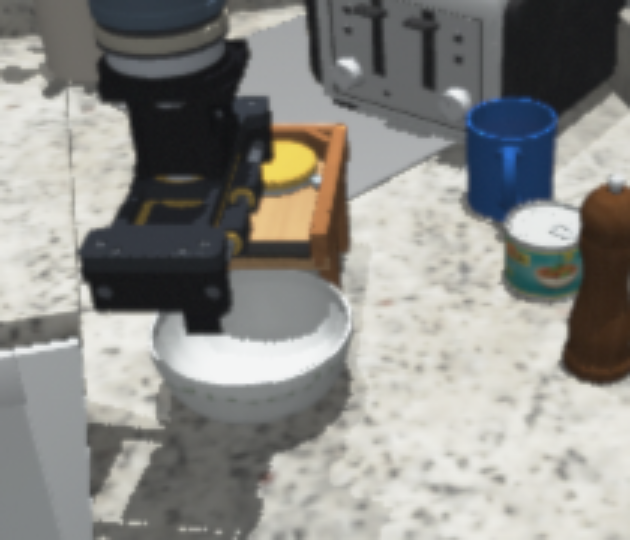

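The bowl sits upright, centred within about 2 mm of the drop spot, partly under the lip. I'll move the closed fingers over the tin.

>>> send_rows(deltas="0 -20 0 0 0 0 0;0 -38 0 0 0 0 0;0 -42 0 0 0 0 0;0 -45 0 0 0 0 0;0 -45 0 0 0 0 0;0 -42 0 0 0 0 0;0 -33 0 0 0 0 0;0 -20 0 0 0 0 0;0 0 9 0 0 0 0;0 0 9 0 0 0 0")

```text
time: 11.85
position: [0.4844, 0.2124, 0.1948]
tool_rot: [0.989, -0.15, -0.001, 0.0]
ft_force: [0.0, 0.2, 0.3]
grip_width: 0.0005
grip_force: 0.0
```

>>> send_rows(deltas="0 0 2 0 0 0 0;0 0 0.6 0 0 0 0;0 0 0.6 0 0 0 0;0 0 0 0 0 0 0")

```text
time: 12.35
position: [0.4853, 0.2134, 0.1928]
tool_rot: [0.989, -0.15, 0.0, -0.0]
ft_force: [0.4, 0.0, 0.6]
grip_width: 0.0004
grip_force: 0.0
```

Run:
```python
from h import *
o=robot.get_obs(); p=o['position'][:2]-SC; print('stand xy',p@SX,p@SY,'tipz',o['position'][2]-.07,o['ft_force'],o['grip_width'],o['q'])
plan([*st(-1,42),o['position'][2]],orient(-SY))
```

```text
stand xy 0.000900284678812689 0.0420420580145208 tipz 0.12279270106122145 [0.39461346 0.03018579 0.64099838] 0.0004188551963504601 [2.03318102e-01 5.46261478e-01 1.76311132e+00 1.41571192e-05
 8.31726769e-01 2.07503532e+00]
t 12.35 pos [0.4853 0.2134 0.1928] world d [-1.8  0.5  0. ] tool d [-1.9  0.  -0. ]
rot deg (tool) [-0.01 -0.02 -0.02] then shift in new frame [-1.9  0.   0. ]
```

>>> send_rows(deltas="-1 0 0.6 0 0 0 0;0 0 0.6 0 0 0 0;0 0 0.6 0 0 0 0;0 0 0.6 0 0 0 0;0 0 0.6 0 0 0 0;0 0 0.6 0 0 0 0;0 0 0.6 0 0 0 0;0 0 0.6 0 0 0 0;0 0 0.6 0 0 0 0;0 0 0.6 0 0 0 0")

```text
time: 13.6
position: [0.4842, 0.2138, 0.1865]
tool_rot: [0.989, -0.15, -0.0, -0.0]
ft_force: [-0.6, -0.1, -0.5]
grip_width: 0.0005
grip_force: 0.0
```

>>> send_rows(deltas="0 0 0.5 0 0 0 0;0 0 0.5 0 0 0 0;0 0 0.5 0 0 0 0;0 0 0.5 0 0 0 0")

```text
time: 14.1
position: [0.4842, 0.2138, 0.1845]
tool_rot: [0.989, -0.15, 0.0, 0.0]
ft_force: [-0.3, -0.1, 0.1]
grip_width: 0.0004
grip_force: 0.0
```

>>> send_rows(deltas="0 0 0.5 0 0 0 0;0 0 0.5 0 0 0 0")

```text
time: 14.35
position: [0.4842, 0.2138, 0.1835]
tool_rot: [0.989, -0.15, 0.0, -0.0]
ft_force: [-0.6, -0.1, 0.5]
grip_width: 0.0005
grip_force: 0.0
```

>>> send_rows(deltas="0 0 0.5 0 0 0 0;0 0 0.5 0 0 0 0")

```text
time: 14.6
position: [0.4842, 0.2138, 0.1825]
tool_rot: [0.989, -0.15, -0.0, -0.0]
ft_force: [-0.9, 0.5, 0.4]
grip_width: 0.0004
grip_force: 0.0
```

>>> send_rows(deltas="0 0 0.4 0 0 0 0;0 0 0.4 0 0 0 0")

```text
time: 14.85
position: [0.4842, 0.2138, 0.1818]
tool_rot: [0.989, -0.15, 0.0, -0.0]
ft_force: [-0.4, -1.7, 0.4]
grip_width: 0.001
grip_force: 0.0
```

>>> send_rows(deltas="0 0 0.4 0 0 0 0")

```text
time: 14.98
position: [0.4842, 0.2138, 0.1814]
tool_rot: [0.989, -0.15, 0.0, -0.0]
ft_force: [0.1, -0.3, -0.0]
grip_width: 0.0004
grip_force: 0.0
```

>>> send_rows(deltas="0 0 0.3 0 0 0 0")

```text
time: 15.1
position: [0.4842, 0.2138, 0.1811]
tool_rot: [0.989, -0.15, 0.0, -0.0]
ft_force: [-0.4, -0.4, 0.4]
grip_width: 0.0002
grip_force: 0.0
```

>>> send_rows(deltas="0 0 0.4 0 0 0 0;0 0 0.3 0 0 0 0")

```text
time: 15.35
position: [0.4842, 0.2138, 0.1804]
tool_rot: [0.989, -0.15, 0.0, -0.0]
ft_force: [-0.2, -0.1, 0.4]
grip_width: 0.0002
grip_force: 0.0
```

>>> send_rows(deltas="0 0 0.4 0 0 0 0;0 0 0.3 0 0 0 0")

```text
time: 15.6
position: [0.4842, 0.2138, 0.1797]
tool_rot: [0.989, -0.15, 0.0, -0.0]
ft_force: [-0.2, -0.3, 1.3]
grip_width: 0.0005
grip_force: 1.2
```

>>> send_rows(deltas="0 0 0.3 0 0 0 0")

```text
time: 15.72
position: [0.4842, 0.2138, 0.1797]
tool_rot: [0.989, -0.15, 0.0, -0.0]
ft_force: [-0.2, -0.5, 5.0]
grip_width: 0.0006
grip_force: 2.5
```

>>> send_rows(deltas="0 0 0.3 0 0 0 0")

```text
time: 15.85
position: [0.4842, 0.2138, 0.1797]
tool_rot: [0.989, -0.15, 0.0, -0.0]
ft_force: [-2.0, -0.2, 7.6]
grip_width: 0.0004
grip_force: 3.8
```

>>> send_rows(deltas="0 0 0.3 0 0 0 0")

```text
time: 15.98
position: [0.4842, 0.2138, 0.1797]
tool_rot: [0.989, -0.15, 0.0, -0.0]
ft_force: [-2.9, -1.0, 10.2]
grip_width: 0.0004
grip_force: 4.8
```

>>> send_rows(deltas="0 0 0.25 0 0 0 0")

```text
time: 16.1
position: [0.4842, 0.2138, 0.1797]
tool_rot: [0.989, -0.15, 0.0, -0.0]
ft_force: [-3.2, -0.6, 11.9]
grip_width: 0.0005
grip_force: 5.5
```

>>> send_rows(deltas="0 1 0 0 0 0 0;0 1 0 0 0 0 0")

```text
time: 16.35
position: [0.4845, 0.2125, 0.1797]
tool_rot: [0.989, -0.15, 0.001, -0.001]
ft_force: [0.2, 1.5, 6.4]
grip_width: 0.0001
grip_force: 3.4
```

>>> send_rows(deltas="0 1 0 0 0 0 0;0 1 0 0 0 0 0")

```text
time: 16.6
position: [0.4845, 0.2107, 0.1797]
tool_rot: [0.989, -0.15, 0.002, -0.001]
ft_force: [0.7, 2.3, 6.2]
grip_width: 0.0002
grip_force: 2.8
```

>>> send_rows(deltas="0 0 0.3 0 0 0 0;0 0 0.25 0 0 0 0")

```text
time: 16.85
position: [0.4846, 0.2106, 0.1797]
tool_rot: [0.989, -0.15, 0.002, -0.001]
ft_force: [-0.3, 1.2, 11.2]
grip_width: 0.0009
grip_force: 5.7
```

>>> send_rows(deltas="0 1 0 0 0 0 0;0 1 0 0 0 0 0")

```text
time: 17.1
position: [0.4847, 0.2091, 0.1797]
tool_rot: [0.989, -0.15, 0.003, -0.002]
ft_force: [1.3, 2.5, 8.4]
grip_width: 0.0004
grip_force: 3.9
```

>>> send_rows(deltas="0 1 0 0 0 0 0;0 1 0 0 0 0 0")

```text
time: 17.35
position: [0.4842, 0.2073, 0.1797]
tool_rot: [0.989, -0.15, 0.003, -0.002]
ft_force: [1.6, 2.8, 8.6]
grip_width: 0.0007
grip_force: 4.1
```

>>> send_rows(deltas="0 0 0.3 0 0 0 0;0 0 0.2 0 0 0 0")

```text
time: 17.6
position: [0.4842, 0.2072, 0.1797]
tool_rot: [0.989, -0.15, 0.003, -0.002]
ft_force: [0.3, 3.1, 12.8]
grip_width: 0.0004
grip_force: 6.5
```

```bash
cat > s.py <<'E'
from h import *
o=robot.get_obs(); p=o['position'][:2]-SC; print('t',o['time'],'tool stand xy',(p@SX*1000).round(1),(p@SY*1000).round(1),'tipz',o['position'][2]-.07,o['ft_force'].round(1))
for n in ('top','scene'):
    w=cloud(cam(n)); t=robot.cut_out(n,'tin')
    if t:
        P=w[t[0]['region']]; P=P[~np.isnan(P[:,0])]; P=P[(P[:,2]>.09)&(P[:,2]<.118)]; x=(P[:,:2]-SC)@SX*1000; y=(P[:,:2]-SC)@SY*1000
        print(n,'tin',t[0]['p'],len(P),'x',np.percentile(x,[1,99]).round(1),'y',np.percentile(y,[1,99]).round(1))
E
python3 s.py
```

```text
t 17.6 tool stand xy 1.7 35.8 tipz 0.10965725401414883 [ 0.3  3.1 12.8]
top tin 0.46 52 x [-4.8 21.6] y [-4.5 10.1]
scene tin 0.9 371 x [-31.6  35.8] y [-6.  70.5]
```

>>> send_rows(deltas="0 1 0.1 0 0 0 0;0 1 0.1 0 0 0 0;0 1 0 0 0 0 0")

```text
time: 18.18
position: [0.4839, 0.2049, 0.1797]
tool_rot: [0.989, -0.15, 0.004, -0.003]
ft_force: [0.3, 3.1, 11.5]
grip_width: 0.0005
grip_force: 5.8
```

>>> send_rows(deltas="0 1 0.1 0 0 0 0;0 1 0 0 0 0 0;0 1 0 0 0 0 0")

```text
time: 18.55
position: [0.4832, 0.2019, 0.1797]
tool_rot: [0.989, -0.15, 0.004, -0.003]
ft_force: [1.8, 3.8, 12.7]
grip_width: 0.0004
grip_force: 6.1
```

>>> send_rows(deltas="0 1 0.1 0 0 0 0;0 1 0 0 0 0 0;0 1 0 0 0 0 0;0 1 0 0 0 0 0")

```text
time: 19.05
position: [0.4822, 0.1982, 0.1797]
tool_rot: [0.989, -0.15, 0.005, -0.003]
ft_force: [0.7, 4.3, 13.1]
grip_width: 0.0006
grip_force: 6.4
```

```bash
python3 s.py
```

```text
t 19.05 tool stand xy 2.5 26.6 tipz 0.10967910073763798 [ 0.7  4.3 13.1]
top tin 0.45 24 x [ 0.2 21. ] y [-12.   -3.1]
scene tin 0.75 383 x [-32.3  35.6] y [-14.9  50.3]
```

>>> send_rows(deltas="0 1 0 0 0 0 0;0 1 0 0 0 0 0;0 1 0 0 0 0 0;0 1 0 0 0 0 0")

```text
time: 19.75
position: [0.481, 0.1944, 0.1797]
tool_rot: [0.989, -0.15, 0.005, -0.003]
ft_force: [-0.3, 5.7, 12.9]
grip_width: 0.0004
grip_force: 6.4
```

>>> send_rows(deltas="0 1 0 0 0 0 0;0 1 0 0 0 0 0;0 1 0 0 0 0 0;0 1 0 0 0 0 0")

```text
time: 20.25
position: [0.4798, 0.1904, 0.1797]
tool_rot: [0.989, -0.15, 0.004, -0.002]
ft_force: [0.6, 4.1, 13.4]
grip_width: 0.0006
grip_force: 6.6
```

```bash
python3 s.py
```

```text
t 20.25 tool stand xy 2.4 18.5 tipz 0.10965576195689597 [ 0.6  4.1 13.4]
scene tin 0.85 397 x [-33.1  36.2] y [-23.2  41.5]
```

>>> send_rows(deltas="0 1 -0.1 0 0 0 0;0 1 0 0 0 0 0;0 1.5 -0.1 0 0 0 0;0 1.5 0 0 0 0 0")

```text
time: 20.95
position: [0.4781, 0.1853, 0.1797]
tool_rot: [0.989, -0.15, 0.004, -0.002]
ft_force: [0.3, 3.5, 13.5]
grip_width: 0.0006
grip_force: 6.3
```

>>> send_rows(deltas="0 1.5 -0.1 0 0 0 0;0 1.5 0 0 0 0 0;0 1.5 -0.1 0 0 0 0;0 1.5 0 0 0 0 0")

```text
time: 21.45
position: [0.476, 0.1794, 0.1797]
tool_rot: [0.989, -0.15, 0.004, -0.002]
ft_force: [0.7, 3.1, 12.5]
grip_width: 0.0006
grip_force: 6.0
```

>>> send_rows(deltas="0 2 -0.1 0 0 0 0;0 2 -0.1 0 0 0 0;0 2 0 0 0 0 0;0 2 0 0 0 0 0")

```text
time: 21.95
position: [0.4735, 0.1716, 0.1797]
tool_rot: [0.989, -0.15, 0.004, -0.002]
ft_force: [0.9, 2.1, 11.0]
grip_width: 0.0004
grip_force: 5.6
```

```bash
python3 s.py
```

```text
t 21.95 tool stand xy 2.0 -1.3 tipz 0.10967066756170785 [ 0.9  2.1 11. ]
scene tin 0.86 346 x [-32.3  34.6] y [-42.7  15.4]
```

>>> send_rows(deltas="0 2 -0.15 0 0 0 0;0 2 -0.15 0 0 0 0;0 2 0 0 0 0 0;0 2 0 0 0 0 0;0 2 0 0 0 0 0;0 2 0 0 0 0 0;0 2 0 0 0 0 0;0 2 0 0 0 0 0;0 2 0 0 0 0 0;0 2 0 0 0 0 0")

```text
time: 23.4
position: [0.4672, 0.1524, 0.1797]
tool_rot: [0.989, -0.15, 0.003, -0.001]
ft_force: [0.8, 2.2, 9.4]
grip_width: 0.0004
grip_force: 5.0
```

>>> send_rows(deltas="0 2 0 0 0 0 0;0 2 0 0 0 0 0;0 2 0 0 0 0 0")

```text
time: 23.78
position: [0.4655, 0.1466, 0.1797]
tool_rot: [0.989, -0.15, 0.003, -0.001]
ft_force: [-0.2, 1.9, 10.3]
grip_width: 0.0002
grip_force: 5.1
```

>>> send_rows(deltas="0 2 0 0 0 0 0;0 2 0 0 0 0 0")

```text
time: 24.02
position: [0.4645, 0.1429, 0.1798]
tool_rot: [0.989, -0.15, 0.003, -0.002]
ft_force: [0.7, 2.9, 11.4]
grip_width: 0.0004
grip_force: 5.6
```

```bash
python3 s.py
```

```text
t 24.025 tool stand xy 1.9 -31.4 tipz 0.10975524648815288 [ 0.7  2.9 11.4]
scene tin 0.74 409 x [-32.   35.1] y [-73.  -13.5]
```

>>> send_rows(deltas="0 2 -0.25 0 0 0 0;0 2 -0.15 0 0 0 0;0 2 -0.1 0 0 0 0")

```text
time: 24.6
position: [0.4626, 0.1371, 0.1801]
tool_rot: [0.989, -0.15, 0.003, -0.001]
ft_force: [0.3, 3.0, 10.4]
grip_width: 0.0003
grip_force: 5.0
```

>>> send_rows(deltas="0 2 -0.1 0 0 0 0;0 2 -0.1 0 0 0 0;0 2 -0.1 0 0 0 0")

```text
time: 24.98
position: [0.4609, 0.1314, 0.1805]
tool_rot: [0.989, -0.15, 0.003, -0.001]
ft_force: [0.9, 3.3, 10.5]
grip_width: 0.0004
grip_force: 5.2
```

```bash
python3 s.py
```

```text
t 24.975 tool stand xy 1.8 -43.5 tipz 0.11045453568357722 [ 0.9  3.3 10.5]
```

>>> send_rows(deltas="0 2 -0.15 0 0 0 0;0 2 -0.15 0 0 0 0;0 2 -0.1 0 0 0 0;0 2 -0.05 0 0 0 0")

```text
time: 25.68
position: [0.4585, 0.1237, 0.1809]
tool_rot: [0.989, -0.15, 0.003, -0.001]
ft_force: [0.9, 3.1, 11.0]
grip_width: 0.0003
grip_force: 5.4
```

>>> send_rows(deltas="0 2 -0.05 0 0 0 0;0 2 -0.05 0 0 0 0;0 2 -0.05 0 0 0 0;0 2 -0.05 0 0 0 0")

```text
time: 26.18
position: [0.4561, 0.116, 0.1811]
tool_rot: [0.989, -0.15, 0.003, -0.001]
ft_force: [1.6, 3.3, 11.5]
grip_width: 0.0009
grip_force: 5.5
```

>>> send_rows(deltas="0 2 -0.05 0 0 0 0;0 2 -0.05 0 0 0 0;0 2 -0.05 0 0 0 0;0 2 -0.05 0 0 0 0")

```text
time: 26.68
position: [0.4539, 0.1083, 0.1814]
tool_rot: [0.989, -0.15, 0.004, -0.001]
ft_force: [0.8, 3.1, 11.9]
grip_width: 0.0006
grip_force: 5.9
```

```bash
python3 s.py
python3 - <<'E'
from h import *
c=cam('scene'); cv2.imwrite('pics/g4.png',cv2.resize(c['image'][130:270,150:310],None,fx=3.5,fy=3.5)[:,:,::-1])
E
```

```text
t 26.675 tool stand xy 2.0 -67.6 tipz 0.11139639376801946 [ 0.8  3.1 11.9]Traceback (most recent call last):
  File "s.py", line 7, in <module>
    print(n,'tin',t[0]['p'],len(P),'x',np.percentile(x,[1,99]).round(1),'y',np.percentile(y,[1,99]).round(1))
                                       ~~~~~~~~~~~~~^^^^^^^^^^
    return _quantile_unchecked(
        a, q, axis, out, overwrite_input, method, keepdims, weights)
    return _ureduce(a,
                    func=_quantile_ureduce_func,
    ...<5 lines>...
                    overwrite_input=overwrite_input,
                    method=method)
    r = func(a, **kwargs)
    result = _quantile(arr,
                       quantiles=q,
    ...<2 lines>...
                       out=out,
                       weights=wgt)
    slices_having_nans = np.isnan(arr[-1, ...])
                                  ~~~^^^^^^^^^
IndexError: index -1 is out of bounds for axis 0 with size 0
```

View pics/g4.png

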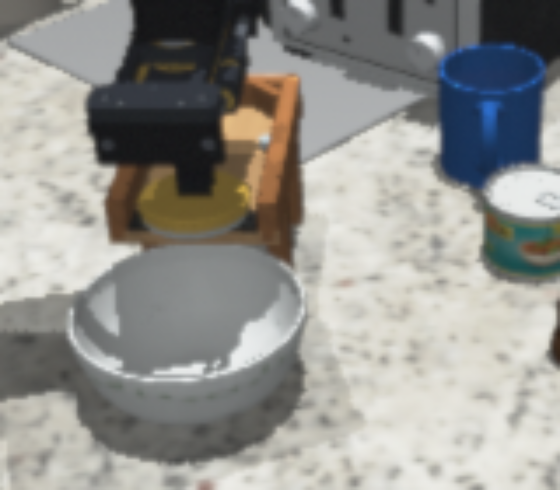

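The tin at crop (190,205) is riding the lip with the fingers still on its cap. The bowl is directly beyond, so I'll keep dragging.

>>> send_rows(deltas="0 2 -0.15 0 0 0 0;0 2 -0.1 0 0 0 0;0 2 -0.1 0 0 0 0;0 2 -0.1 0 0 0 0")

```text
time: 27.32
position: [0.4514, 0.1007, 0.1818]
tool_rot: [0.989, -0.15, 0.003, -0.001]
ft_force: [0.7, 4.4, 11.8]
grip_width: 0.0002
grip_force: 5.7
```

>>> send_rows(deltas="0 2 -0.1 0 0 0 0;0 2 -0.1 0 0 0 0;0 2 -0.1 0 0 0 0")

```text
time: 27.7
position: [0.4498, 0.095, 0.1822]
tool_rot: [0.989, -0.15, 0.004, -0.001]
ft_force: [0.8, 3.4, 13.1]
grip_width: 0.0006
grip_force: 6.7
```

>>> send_rows(deltas="0 2 -0.1 0 0 0 0;0 2 -0.1 0 0 0 0;0 2 -0.1 0 0 0 0")

```text
time: 28.08
position: [0.448, 0.0891, 0.1825]
tool_rot: [0.989, -0.15, 0.004, -0.001]
ft_force: [0.2, 1.8, 11.4]
grip_width: 0.0004
grip_force: 6.1
```

>>> send_rows(deltas="0 3 0 0 0 0 0;0 3 0 0 0 0 0;0 3 0 0 0 0 0")

```text
time: 28.45
position: [0.4451, 0.0801, 0.1824]
tool_rot: [0.989, -0.15, 0.003, -0.001]
ft_force: [1.0, 0.5, 13.7]
grip_width: 0.0005
grip_force: 6.5
```

Run:
```python
from h import *
o=robot.get_obs(); p=o['position'][:2]-SC; print(p@SX,p@SY)
c=cam('scene'); cv2.imwrite('pics/g5.png',cv2.resize(c['image'][130:270,150:310],None,fx=3.5,fy=3.5)[:,:,::-1])
```

```text
0.0019654543816441327 -0.09713793043324669
```

View pics/g5.png

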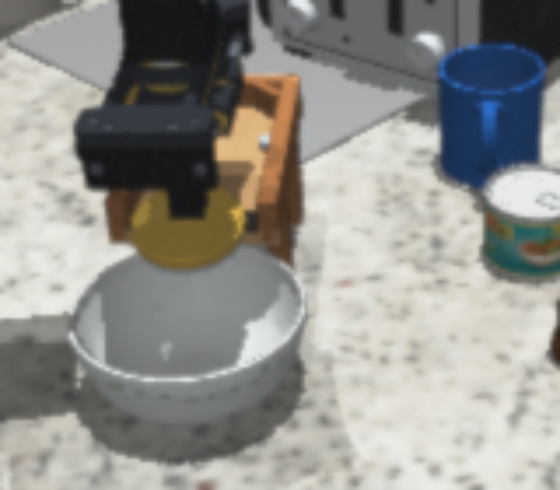

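The tin is tipping over the lip at crop (190,225). I'll continue.

>>> send_rows(deltas="0 3 -0.3 0 0 0 0;0 3 -0.2 0 0 0 0;0 3 -0.2 0 0 0 0")

```text
time: 28.88
position: [0.4399, 0.0713, 0.1813]
tool_rot: [0.989, -0.15, -0.0, 0.0]
ft_force: [0.4, -1.1, 0.2]
grip_width: 0.0003
grip_force: 0.3
```

>>> send_rows(deltas="0 3 0 0 0 0 0;0 3 0 0 0 0 0;0 3 0 0 0 0 0")

```text
time: 29.25
position: [0.4372, 0.0628, 0.1812]
tool_rot: [0.989, -0.15, -0.0, -0.0]
ft_force: [-0.2, -0.7, 0.5]
grip_width: 0.0003
grip_force: 0.0
```

Run:
```python
from h import *
o=robot.get_obs(); p=o['position'][:2]-SC; print(p@SX,p@SY)
c=cam('scene'); cv2.imwrite('pics/g6.png',cv2.resize(c['image'][130:270,150:310],None,fx=3.5,fy=3.5)[:,:,::-1])
print([(r['p'],r['box']) for r in robot.find_in('scene','tin')])
```

```text
-0.0004227019874464487 -0.11602837506551773
[(0.66, [190.9, 204.6, 219.9, 237.8])]
```

View pics/g6.png

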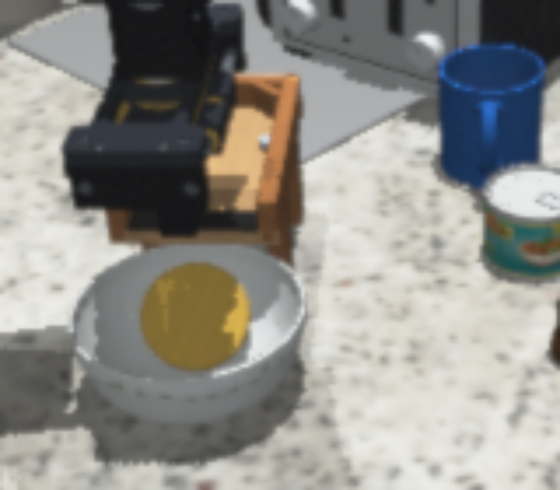

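The tin is in the bowl at crop (195,315). I'll raise the arm clear and check the scene.

>>> send_rows(deltas="0 0 -10 0 0 0 0;0 0 -30 0 0 0 0;0 0 -40 0 0 0 0;0 0 -20 0 0 0 0;0 0 0 0 0 0 0;0 0 0 0 0 0 0;0 0 0 0 0 0 0;0 0 0 0 0 0 0")

```text
time: 30.35
position: [0.437, 0.0629, 0.2805]
tool_rot: [0.989, -0.15, -0.001, 0.0]
ft_force: [0.4, -0.2, -0.3]
grip_width: -0.0001
grip_force: 0.0
```

Run:
```python
from h import *
c=cam('scene'); w=cloud(c); cv2.imwrite('pics/g7.png',c['image'][:,:,::-1])
for k in ('tin','bowl'):
    r=robot.cut_out('scene',k)
    if r:
        P=w[r[0]['region']]; P=P[~np.isnan(P[:,0])]; x=(P[:,:2]-SC)@SX; y=(P[:,:2]-SC)@SY
        print(k,r[0]['p'],np.percentile(x,[1,99]).round(3),np.percentile(y,[1,99]).round(3),np.percentile(P[:,2],[1,50,99]).round(3))
```

```text
tin 0.71 [0.193 0.255] [-0.018  0.059] [0.003 0.05  0.06 ]
bowl 0.89 [-0.069  0.073] [-0.209 -0.062] [0.015 0.045 0.069]
```

View pics/g7.png

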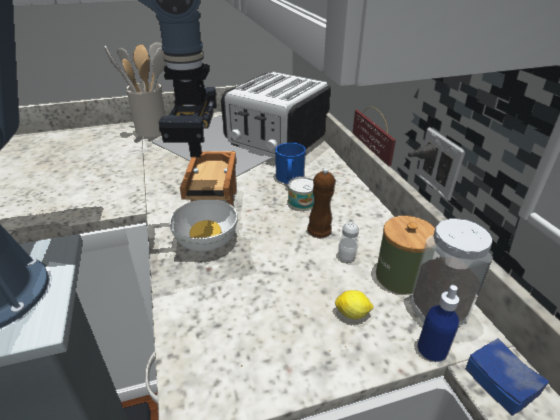

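The final view shows the tin inside the upright bowl at (205,230) below the lip. The other objects are where they were, and the arm is clear.

```bash
python3 -c "
from rig import robot
print(robot.hand_in())"
```

```text
the job is handed in; nothing more can be done
None
```

The job is handed in: the tin was dragged past the catches at a measured 14 N or less and dropped into the bowl, which stands upright under the chute's open end; the other things were not touched, and it took about 30 s of the 72 s allowed.

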